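# Hold the cover plate over the bearing housing

## Robot

A 6-joint arm with a two-finger parallel gripper is mounted at the origin on a cart in front of the work surface, level with it; the furniture and walls round the work are solid. World frame = base frame: x ahead of the robot, y to its left, z up, the work surface at z = 0. Lengths are in m, angles in rad, forces in N, time in s.
With the tool pointing down it reaches from about 0.225 to 0.875 m from the base axis. Payload 3.4 kg.
Tool frame: the origin (TCP) lies at the very end of the fingers, on their centre line; the grasp point (between the pads) lies 19 mm behind it (manip.grasp_offset is the distance from the TCP to the grasp point, in m); x points along the fingers, y is the direction in which the jaws open and shut, and the axes are right-handed (so a half turn about x gives the same grasp; the last joint's range is limited). The gripper opens to 85 mm and grips with 20 to 120 N. Pads are 22 mm wide; open, the fingers measure 114 mm over their backs; the gripper's body (76 mm by 85 mm) begins 54 mm behind the grasp point. The pads swing forward as they close: fully open they stand 13 mm farther back than shut.
Start: joints at [1.078, 0.276, 1.505, -0, 1.361, -0.121], TCP at [0.209, 0.536, 0.231] pointing down, gripper open.
Joint ranges: [-2.89, 2.89], [-0.75, 2.08], [0.22, 2.7], [-1.18, 4.32], [0.11, 2.71], [-2.7, 2.7]. Speed limits (rad/s): [2.57, 2.57, 3.14, 3.14, 3.14, 3.14].

## Interface

Orientations are given as a unit quaternion [w, x, y, z].
In Python, from rig import manip gives the robot as it stands.
- The arm moves only by the tool step_arm, never from a script. Its argument "increments" is a list of rows, each an object with "grip": the opening, from 0 (shut) to 1 (fully open); "delta_pos": the shift along the world's x, y, z in m, a list of three; "twist": the turn about the world's z in degrees. A call has 1 to 10 rows; each row shifts and turns the commanded pose from where the row before left it; what a row does not reach is not made up. A row lasts 1/12 s, in which the tool goes at most 41.7 mm and 7.16 degrees, less where a joint would pass 70% of its speed; a pose out of reach is approached as far as the arm can. A call with a gripper value outside its range is refused whole. The fingers move at their own pace and stop on an object; "force" is the grip in N (left out, the last holds). Time passes only in rows, so rows that do not move let the fingers close. It gives the time, the measured TCP pose, the force and the opening at its end, in the units of the state.
- manip.get_state(): the state, without advancing time (a new reading comes with each control period).
- manip.get_image(name): name is "scene" or "side" or "wrist"; returns a dict with "img" (420x560x3 uint8, red, green, blue), "fx", "fy", "cx", "cy" (pixels), "rvec" (rotation vector, rad) and "tvec" (3), from world to camera coordinates, as OpenCV has them; the wrist camera has in their place "mount" (4x4, takes a point from camera to tool coordinates, whose origin is the TCP and whose axes are the tool frame's). Camera axes: x right, y down, z forward; pixel columns grow to the right and rows downward; lengths in m; the calibration is good to about 2 mm. The wrist camera is an equidistant fisheye: a pixel r from the principal point sees the ray r / f radians off the axis. A picture is of the moment at which its call begins: read the wrist's pose just before it. There is no depth.
- manip.sign_off(): hands the job in, once; it reports no verdict.
The state is a dict: "clock": time; "qpos": joint angles; "qd": joint speeds; "effort": joint torques, N m; "position": TCP position; "ee_rot": TCP orientation; "contact_force": force on the tool from outside, world axes, zero at the start; "moment": the same for the moment, N m; "width": finger opening in m.
Only numpy, scipy, OpenCV 4.12 (cv2) and the standard library are available. Lean on these libraries where they do the work, as an engineer would, in place of code of your own. Each camera call takes 0.05 s, during which the arm holds its last target. There are 200 camera calls.

## Task

Take the grease pot off the bearing housing and stand it upright in the white dish. Then lift the blue cover plate by its handle and hold it level and still about a centimetre above the housing's sealing face, its three holes lined up with the three threaded holes so that each threaded hole shows whole through its plate hole and screws could be dropped in; finish while still holding it there. The plate must not touch the housing, the pot must not tip, and the tape roll and the small fixture block are left alone.

Things in the scene. Friction and masses are not known exactly. Their poses are not given: they have to be found in the camera images.
- pot_centre (a point): Centre (18 mm up) of the loose white grease pot with a lid: 36 mm high, diameter 50 mm over the lower 22 mm and 54 mm above, about 0.12 kg. It starts standing upright on the housing's top face. z up.
- dish_centre (a point): Centre of the underside of the round white dish, loose, open, 92 mm wide over its rim, 9 mm high; its inner floor is 3 mm above this point and the space inside is 83 mm wide. It stands on the worktop. z up.
- dish: The same white dish, same point.
- pot: The same grease pot; this point is the centre of its underside.
- housing: Bearing housing fixed to the worktop, yaw within 17 degrees of the room's axes: grey foot and body under an aluminium flange 80 mm (own x) by 104 mm (own y) with a flat sealing face 45 mm above the worktop. In the face a 30 mm bore at the middle and three 8 mm threaded holes; own positions in mm: (27, 38), (27, -38), (-27, 0). Origin: centre of the underside; x away from the robot, z up.
- plate: Blue cover plate, loose, lying flat on the worktop, yaw within 32 degrees of the room's axes: 80 mm (own x) by 104 mm (own y) by 5 mm, about 0.22 kg, balanced about its centre, with three 16 mm holes in the same pattern as the housing's threaded holes, so it fits one way round only. It carries a black pull handle along own y over its centre. Origin: centre of the underside; z up.
- plate_handle (a point): Centre of the plate's handle bar: bar 14 mm wide (own x), 80 mm long (own y), 16 mm high, its centre 34 mm above the plate's underside; the gap between plate and bar is 21 mm. Carried on two posts 33 mm either side of the middle. Same axes as the plate.
- tape_roll: Bystander to leave alone: loose beige tape roll, 68 mm wide, 19 mm high, lying flat near the right edge of the work, beside the machine control box (beyond y = -0.32, about 0.21 m high). Origin: centre of the underside.
- fixture_block: Bystander to leave alone: loose small aluminium block 25 x 40 x 21 mm at the back. Origin: centre of the underside. Further left stand a blue drawer unit (x over 0.53, y 0.11 to 0.27, 0.13 m high) and a cabinet (y over 0.28, 0.3 m high or more).
- plate_hole0 (a point): Centre of plate hole 0 (16 mm wide) at the plate's underside, at (27, 38) mm in the plate's axes; belongs over thread0.
- thread0 (a point): Mouth of the housing's threaded hole 0 (8 mm wide) in the sealing face, at (27, 38) mm in the housing's axes, 45 mm above the worktop.
- plate_hole1 (a point): Centre of plate hole 1 (16 mm wide) at the plate's underside, at (27, -38) mm in the plate's axes; belongs over thread1.
- thread1 (a point): Mouth of the housing's threaded hole 1 (8 mm wide) in the sealing face, at (27, -38) mm in the housing's axes, 45 mm above the worktop.
- plate_hole2 (a point): Centre of plate hole 2 (16 mm wide) at the plate's underside, at (-27, 0) mm in the plate's axes; belongs over thread2.
- thread2 (a point): Mouth of the housing's threaded hole 2 (8 mm wide) in the sealing face, at (-27, 0) mm in the housing's axes, 45 mm above the worktop.

How it is judged:
By the outcome, as a careful person would: the job done as asked, in the order asked, and still so for the second after the job is handed in, while the arm keeps its last pose, push and grip.
It also fails if it takes over 72 s, if anything falls off the work surface, if the arm or the gripper's body presses on something with over 40 N, if the wrist force passes 120 N, or if a joint passes its speed limit or range.

## Working session

There is one attempt and no reset: what is moved stays moved. The work goes in short steps, Python scripts to look and compute and a tool call to move; the robot and the scene stay as the last step left them, time stands still between calls to the robot, and variables do not carry over. Pictures are saved under pics/ and viewed, about 8 in all and at most 12, crops included, and the job is handed in when it is done.

Besides the shell and the picture viewer there is one more tool, called after "Request:" as name(argument=value, ...) on one line, values as JSON. step_arm: Moves the arm, as the interface text tells. Its arguments: {"type":"object","properties":{"increments":{"type":"array"},"force":{"type":"number"}},"required":["increments"]}

```bash
mkdir -p pics; ls
cat > h.py <<'E'
import numpy as np, cv2
from scipy.spatial.transform import Rotation as R
from rig import manip
def toolT(s):
    q=s["ee_rot"]; T=np.eye(4); T[:3,:3]=R.from_quat([q[1],q[2],q[3],q[0]]).as_matrix(); T[:3,3]=s["position"]; return T
def snap(name,fn=None):
    s=manip.get_state(); d=manip.get_image(name); d["name"]=name
    if "mount" in d: d["T"]=toolT(s)@np.array(d["mount"])
    else:
        T=np.eye(4); T[:3,:3]=cv2.Rodrigues(np.array(d["rvec"],float))[0]; T[:3,3]=np.ravel(d["tvec"]); d["T"]=np.linalg.inv(T)
    if fn: cv2.imwrite("pics/"+fn,cv2.cvtColor(d["img"],cv2.COLOR_RGB2BGR))
    return d
def ray(d,uv):
    uv=np.atleast_2d(np.array(uv,float)); a=(uv[:,0]-d["cx"])/d["fx"]; b=(uv[:,1]-d["cy"])/d["fy"]
    if d["name"]=="wrist":
        r=np.hypot(a,b)+1e-12; v=np.c_[np.sin(r)*a/r,np.sin(r)*b/r,np.cos(r)]
    else: v=np.c_[a,b,np.ones_like(a)]
    return d["T"][:3,3], v@d["T"][:3,:3].T
def onplane(d,uv,z):
    o,v=ray(d,uv); return o+v*((z-o[2])/v[:,2:3])
def proj(d,P):
    p=(np.atleast_2d(P)-d["T"][:3,3])@d["T"][:3,:3]
    if d["name"]=="wrist":
        rr=np.hypot(p[:,0],p[:,1])+1e-12; t=np.arctan2(rr,p[:,2]); p=np.c_[p[:,0]/rr*t,p[:,1]/rr*t]
    else: p=p[:,:2]/p[:,2:]
    return p*[d["fx"],d["fy"]]+[d["cx"],d["cy"]]
E
python3 - <<'E'
from h import *
for n in("scene","side","wrist"):
    d=snap(n,n+"0.png"); print(n,d["fx"],d["cx"],d["cy"],d["T"].round(3).tolist())
s=manip.get_state();print(s["ee_rot"],s["width"])
a=cv2.imread("pics/scene0.png");b=cv2.imread("pics/side0.png")
E
```

```text
pics
scene 400.9943006616851 280.34184896340304 212.38355759860258 [[0.872, -0.233, 0.43, 0.148], [-0.489, -0.454, 0.745, -0.701], [0.022, -0.86, -0.51, 0.512], [0.0, 0.0, 0.0, 1.0]]
side 436.8211439168886 280.49509950725945 209.57439146181343 [[0.967, -0.165, 0.195, 0.351], [-0.256, -0.599, 0.759, -0.692], [-0.009, -0.784, -0.621, 0.591], [0.0, 0.0, 0.0, 1.0]]
wrist 325.19226210127806 274.53135626667745 211.43897651893732 [[0.364, 0.888, 0.281, 0.136], [0.931, -0.347, -0.113, 0.564], [-0.003, 0.303, -0.953, 0.373], [0.0, 0.0, 0.0, 1.0]]
[ 0.69477752  0.13021067  0.69507581 -0.13114492] 0.08566061378620116
```

View pics/scene0.png

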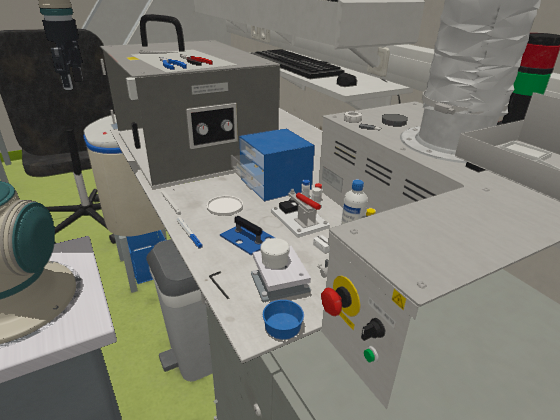

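View pics/side0.png

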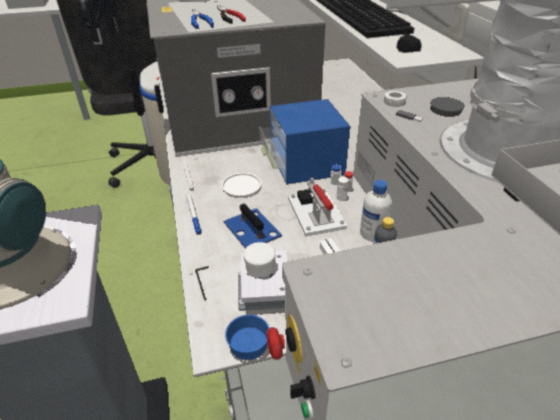

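The scene view shows the dish at (225,206), the plate at about (247,237) and the pot on the housing at (275,255). The side view has them at (241,185), (252,227) and (260,262). Next I'll turn these into coarse positions.

Run:
```python
from h import *
def tri(a,ua,b,ub):
    A=[];y=[]
    for d,u in((a,ua),(b,ub)):
        o,v=ray(d,u);v=v[0]/np.linalg.norm(v[0]);M=np.eye(3)-np.outer(v,v);A.append(M);y.append(M@o)
    return np.linalg.lstsq(np.vstack(A),np.hstack(y),rcond=None)[0]
a=snap("scene");b=snap("side")
print("dish",onplane(a,(225,206),.009),onplane(b,(241,185),.009))
print("pot top",onplane(a,(275,247),.081),onplane(b,(260,253),.081),tri(a,(275,247),b,(260,253)))
print("handle",onplane(a,(247,228),.042),onplane(b,(252,216),.042))
print("tape? blue bowl",onplane(a,(284,310),.02))
print("cab corner base",onplane(a,(162,212),0),onplane(a,(150,190),0),onplane(b,(178,155),0), "edge",onplane(a,(205,290),0))
```

```text
dish [[0.4645123  0.12443477 0.009     ]] [[0.46880141 0.13195179 0.009     ]]
pot top [[ 0.44249447 -0.17606194  0.081     ]] [[ 0.44798608 -0.17247303  0.081     ]] [ 0.45019054 -0.16174614  0.06982957]
handle [[ 0.44913718 -0.03938015  0.042     ]] [[ 0.46322398 -0.02584453  0.042     ]]
tape? blue bowl [[ 0.40963011 -0.27037181  0.02      ]]
cab corner base [[0.32039383 0.18205457 0.        ]] [[0.32289128 0.31281924 0.        ]] [[0.33811093 0.32144873 0.        ]] edge [[ 0.31503996 -0.13794879  0.        ]]
```

View pics/wrist0.png

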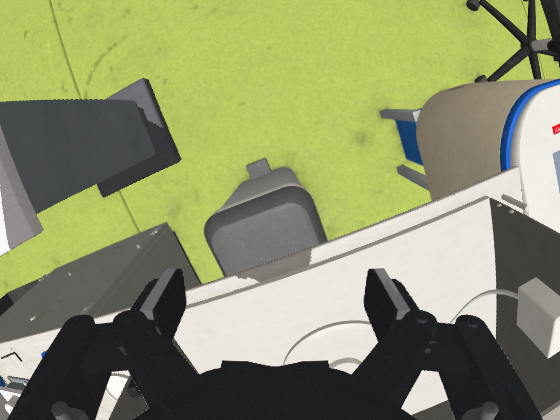

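The wrist camera looks back over the floor and the worktop's front edge at this pose. Coarse positions: dish (0.467, 0.128), handle (0.455, -0.033), pot (0.446, -0.175). I'll swing out past the cabinet and then over the work.

Request:
step_arm(increments=[{"grip": 1, "delta_pos": [0, -0.03, 0.01], "twist": 0}, {"grip": 1, "delta_pos": [0, -0.035, 0.01], "twist": 3}, {"grip": 1, "delta_pos": [0, -0.035, 0.01], "twist": 3}, {"grip": 1, "delta_pos": [0, -0.035, 0.01], "twist": 3}, {"grip": 1, "delta_pos": [0, -0.035, 0.01], "twist": 3}, {"grip": 1, "delta_pos": [0, -0.035, 0.01], "twist": 3}, {"grip": 1, "delta_pos": [0, -0.035, 0.01], "twist": 3}, {"grip": 1, "delta_pos": [0, -0.03, 0.01], "twist": 3}, {"grip": 1, "delta_pos": [0.01, -0.03, 0.01], "twist": 0}, {"grip": 1, "delta_pos": [0.01, -0.03, 0.01], "twist": 0}])

```text
clock: 1.08
position: [0.2281, 0.2043, 0.332]
ee_rot: [0.707, 0.001, 0.707, -0.001]
contact_force: [1.3, 0.9, 0.0]
width: 0.0855
```

Request:
step_arm(increments=[{"grip": 1, "delta_pos": [0.015, -0.03, 0], "twist": 0}, {"grip": 1, "delta_pos": [0.015, -0.03, 0], "twist": 0}, {"grip": 1, "delta_pos": [0.02, -0.03, 0], "twist": 0}, {"grip": 1, "delta_pos": [0.02, -0.03, 0], "twist": 0}, {"grip": 1, "delta_pos": [0.02, -0.03, 0], "twist": 0}, {"grip": 1, "delta_pos": [0.02, -0.03, 0], "twist": 0}, {"grip": 1, "delta_pos": [0.02, -0.03, 0], "twist": 0}, {"grip": 1, "delta_pos": [0.02, -0.02, 0], "twist": 0}, {"grip": 1, "delta_pos": [0, 0, 0], "twist": 0}, {"grip": 1, "delta_pos": [0, 0, 0], "twist": 0}])

```text
clock: 1.92
position: [0.3793, -0.0252, 0.3308]
ee_rot: [0.707, 0.003, 0.708, -0.003]
contact_force: [-0.6, -0.3, -0.7]
width: 0.0852
```

Run:
```python
from h import *
d=snap("wrist","w1.png"); s=manip.get_state(); print(s["position"],s["qpos"],toolT(s)[:3,1],s["clock"])
```

```text
[ 0.37854515 -0.02426224  0.33096451] [-2.48555702e-01 -7.34116967e-02  1.66547237e+00  5.68306011e-04
  1.55132649e+00 -1.81289662e+00] [6.46772310e-03 9.99978602e-01 9.81827827e-04] 1.9667
```

View pics/w1.png

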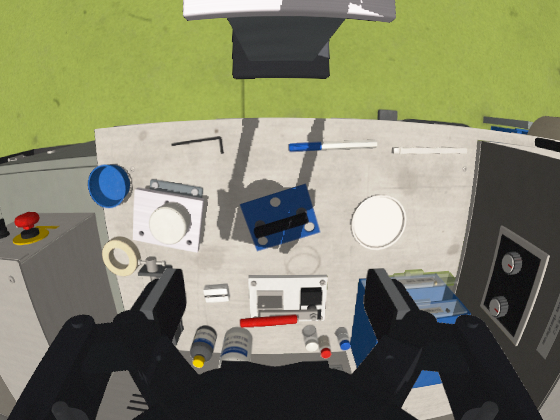

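The wrist view shows, in pixels:
- dish (378,221)
- plate around (280,218), with its holes at (275,204), (308,226) and (262,242)
- pot (169,224) on the flange
- tape roll (120,257)

I'll segment these next.

```bash
cat >> h.py <<'E'
def blobs(mask,lo=15,hi=1e9):
    n,l,st,c=cv2.connectedComponentsWithStats(mask.astype(np.uint8)); return [(c[i],st[i],l==i) for i in range(1,n) if lo<st[i][4]<hi]
E
python3 - <<'E'
from h import *
d=snap("wrist"); im=d["img"]; hsv=cv2.cvtColor(im,cv2.COLOR_RGB2HSV)
blue=(hsv[...,0]>100)&(hsv[...,0]<125)&(hsv[...,1]>130)
sub=np.zeros_like(blue); sub[170:260,225:335]=1
b=max(blobs(blue&sub),key=lambda t:t[1][4]);m=b[2]
hull=cv2.convexHull(np.argwhere(m)[:,::-1].astype(np.int32))
P=onplane(d,hull[:,0],.005)[:,:2]; r=cv2.minAreaRect((P*1000).astype(np.float32)); print("plate rect",r)
hm=np.zeros(m.shape,np.uint8); cv2.fillConvexPoly(hm,hull,1)
for c,s,_ in blobs((hm>0)&(hsv[...,1]<70)&(hsv[...,2]>110),20): print("hole?",c.round(1),s[4],onplane(d,c,.003)[0].round(4))
# white things
g=im.min(axis=2)
for nm,(r0,r1,c0,c1),z in(("dish",(185,258,342,415),.009),("pot",(195,250,145,197),.081)):
    roi=np.ascontiguousarray(g[r0:r1,c0:c1]); 
    print(nm,np.percentile(roi,[5,25,50,75,95]))
    cs=cv2.HoughCircles(cv2.medianBlur(roi,3),cv2.HOUGH_GRADIENT,1,200,param1=80,param2=12,minRadius=14,maxRadius=34)
    c=cs[0,0]; print(c+[c0,r0,0],onplane(d,c[:2]+[c0,r0],z),onplane(d,[c[0]+c0+c[2],c[1]+r0],z))
crop=cv2.resize(im[165:270,90:430],None,fx=2.35,fy=2.35,interpolation=cv2.INTER_CUBIC)
cv2.imwrite("pics/w1c.png",cv2.cvtColor(crop,cv2.COLOR_RGB2BGR))
E
```

```text
plate rect ((459.97113037109375, -17.110145568847656), (79.88347625732422, 102.70321655273438), 17.350135803222656)
hole? [273.9 202.3] 30 [ 0.4349 -0.0251  0.003 ]
hole? [308.2 227. ] 72 [0.475  0.0276 0.003 ]
dish [174. 194. 200. 237. 238.]
[377.5        222.5         25.20000076] [[0.46685987 0.13726038 0.009     ]] [[0.46756287 0.18083787 0.009     ]]
pot [108. 217. 230. 234. 238.]
[164.5        227.5         19.89999962] [[ 0.44605478 -0.17178591  0.081     ]] [[ 0.4459754  -0.14350113  0.081     ]]
```

View pics/w1c.png

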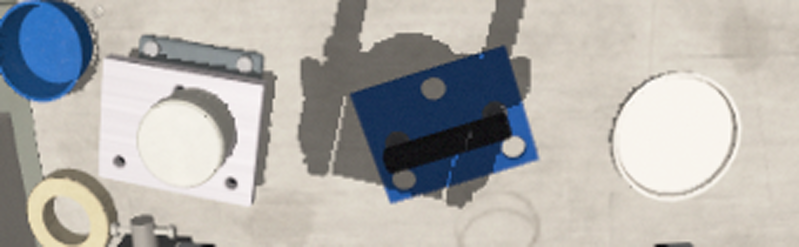

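The crop shows the threaded holes at (119,161), (231,183) and (178,90), the last partly hidden by the pot. The pot lid is centred near (181,143) and the dish at (676,134). The plate rectangle and its holes agree to within 1 mm (centre (0.460, -0.017), yaw 17.4°).

Run:
```python
from h import *
d=snap("wrist"); im=d["img"]; g=im.min(axis=2)
k=lambda x,y:(90+x/2.35,165+y/2.35)
T=[]
for p in((231,183),(119,161),(178,90)):
    u,v=np.round(k(*p)).astype(int); w=g[v-5:v+6,u-5:u+6].astype(float); bg=np.percentile(w,60); W=np.clip(bg-35-w,0,None)
    yy,xx=np.mgrid[v-5:v+6,u-5:u+6]; c=((W*xx).sum()/W.sum(),(W*yy).sum()/W.sum()); T.append(onplane(d,c,.045)[0]); print(c,T[-1].round(4))
e=T[0]-T[1]; print("len",np.hypot(*e[:2]),"yaw",np.degrees(np.arctan2(-e[0],e[1])))
yaw=np.arctan2(-e[0],e[1]);c,s=np.cos(yaw),np.sin(yaw)
print("housing centre",(T[0]+T[1])[:2]/2-[c*.027,s*.027])
print("pot top",onplane(d,k(181,143),.081),"dish",onplane(d,k(676,134),.009), "Tcp",manip.get_state()["position"])
print(onplane(d,k(137,143),.081)[0]-onplane(d,k(225,143),.081)[0],onplane(d,k(181,98),.081)[0]-onplane(d,k(181,187),.081)[0])
```

```text
(np.float64(187.6178176067475), np.float64(242.3600421718503)) [ 0.4826 -0.1515  0.045 ]
(np.float64(140.09777777777776), np.float64(233.04)) [ 0.4686 -0.2261  0.045 ]
(np.float64(166.7713298791019), np.float64(204.7385146804836)) [ 0.4248 -0.1773  0.045 ]
len 0.0759034423799992 yaw -10.629356536744963
housing centre [ 0.44908188 -0.18378101]
pot top [[ 0.44371146 -0.16733838  0.081     ]] dish [[0.46572748 0.13812601 0.009     ]] Tcp [ 0.37807424 -0.02345316  0.33126438]
[ 0.00019849 -0.05402981  0.        ] [-0.05397668  0.00647152  0.        ]
```

Request:
step_arm(increments=[{"grip": 1, "delta_pos": [0.013, -0.029, -0.02], "twist": 0}, {"grip": 1, "delta_pos": [0.013, -0.029, -0.03], "twist": 0}, {"grip": 1, "delta_pos": [0.013, -0.029, -0.03], "twist": 0}, {"grip": 1, "delta_pos": [0.013, -0.029, -0.03], "twist": 0}, {"grip": 1, "delta_pos": [0.013, -0.028, -0.03], "twist": 0}, {"grip": 1, "delta_pos": [0, 0, -0.03], "twist": 0}, {"grip": 1, "delta_pos": [0, 0, -0.02], "twist": 0}, {"grip": 1, "delta_pos": [0, 0, -0.01], "twist": 0}, {"grip": 1, "delta_pos": [0, 0, 0], "twist": 0}, {"grip": 1, "delta_pos": [0, 0, 0], "twist": 0}])

```text
clock: 2.9
position: [0.4415, -0.1622, 0.1367]
ee_rot: [0.707, 0.001, 0.707, -0.001]
contact_force: [0.1, -0.3, 0.9]
width: 0.085
```

Run:
```python
from h import *
d=snap("wrist"); s=manip.get_state(); print(s["position"],s["width"])
im=d["img"].copy()
for dz,col in((0,(255,0,0)),(-.019,(0,255,0))):
    for P in proj(d,[s["position"]-np.array([0,0,dz])]): cv2.circle(im,tuple(np.round(P).astype(int)),3,col,-1)
a=np.linspace(0,6.28,60); c=proj(d,np.c_[.4437+.027*np.cos(a),-.1673+.027*np.sin(a),a*0+.081]); cv2.polylines(im,[np.round(c).astype(int)],True,(255,0,255),1)
cv2.imwrite("pics/w2.png",cv2.cvtColor(im,cv2.COLOR_RGB2BGR))
```

```text
[ 0.44212084 -0.16263195  0.1374351 ] 0.08539563768697174
```

View pics/w2.png

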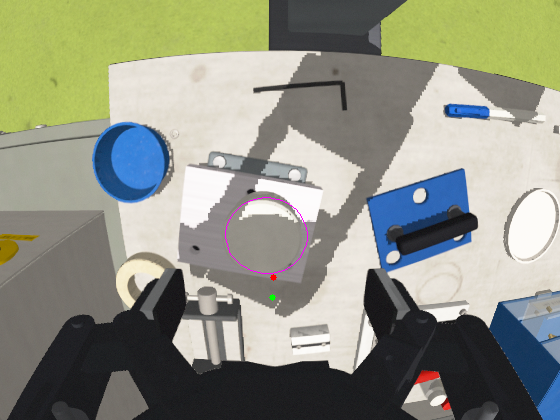

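The pot outline prediction (magenta) matches the lid at (266,235), and the fingers straddle it. Before descending I want the height of the clamp post at (207,293).

Run:
```python
from h import *
d=snap("wrist")
s0=dict(position=[.37830,-.0240,.3311],ee_rot=manip.get_state()["ee_rot"])
d0=dict(d); d0["T"]=toolT(s0)@np.array(d["mount"])
A=[];y=[]
for q,u in((d0,(150,263)),(d,(207,293))):
    o,v=ray(q,u);v=v[0]/np.linalg.norm(v[0]);M=np.eye(3)-np.outer(v,v);A.append(M);y.append(M@o)
print(np.linalg.lstsq(np.vstack(A),np.hstack(y),rcond=None)[0])
```

```text
[ 0.53112287 -0.22859404  0.0189424 ]
```

Request:
step_arm(increments=[{"grip": 1, "delta_pos": [0.0015, -0.0045, -0.01], "twist": 0}, {"grip": 1, "delta_pos": [0, 0, -0.01], "twist": 0}, {"grip": 1, "delta_pos": [0, 0, 0], "twist": 0}])

```text
clock: 3.25
position: [0.4427, -0.1676, 0.1156]
ee_rot: [0.707, 0.002, 0.707, -0.002]
contact_force: [0.1, 0.7, 0.3]
width: 0.0856
```

The post is low and well away, so I'll descend and grip.

Request:
step_arm(increments=[{"grip": 1, "delta_pos": [0.001, 0, -0.02], "twist": 0}, {"grip": 1, "delta_pos": [0, 0, -0.02], "twist": 0}, {"grip": 1, "delta_pos": [0, 0, -0.012], "twist": 0}, {"grip": 1, "delta_pos": [0, 0, -0.01], "twist": 0}, {"grip": 1, "delta_pos": [0, 0, 0], "twist": 0}, {"grip": 1, "delta_pos": [0, 0, 0], "twist": 0}], force=25)

```text
clock: 3.75
position: [0.4443, -0.1679, 0.0546]
ee_rot: [0.707, 0.002, 0.707, -0.002]
contact_force: [-0.9, 0.5, 0.8]
width: 0.0854
```

Request:
step_arm(increments=[{"grip": 0.7, "delta_pos": [0, 0, 0], "twist": 0}, {"grip": 0.6, "delta_pos": [0, 0, 0], "twist": 0}, {"grip": 0.5, "delta_pos": [0, 0, 0], "twist": 0}, {"grip": 0.4, "delta_pos": [0, 0, 0], "twist": 0}, {"grip": 0.4, "delta_pos": [0, 0, 0], "twist": 0}, {"grip": 0.4, "delta_pos": [0, 0, 0], "twist": 0}, {"grip": 0.4, "delta_pos": [0, 0, 0], "twist": 0}, {"grip": 0.4, "delta_pos": [0, 0, 0], "twist": 0}], force=25)

```text
clock: 4.42
position: [0.4449, -0.1683, 0.0556]
ee_rot: [0.708, 0.001, 0.706, -0.002]
contact_force: [-1.4, -0.2, 5.6]
width: 0.0526
```

Request:
step_arm(increments=[{"grip": 0.4, "delta_pos": [0, 0, 0.005], "twist": 0}, {"grip": 0.4, "delta_pos": [0, 0, 0.01], "twist": 0}, {"grip": 0.4, "delta_pos": [0, 0, 0.02], "twist": 0}, {"grip": 0.4, "delta_pos": [0, 0, 0.015], "twist": 0}, {"grip": 0.4, "delta_pos": [0, 0, 0], "twist": 0}, {"grip": 0.4, "delta_pos": [0, 0, 0], "twist": 0}])

```text
clock: 4.92
position: [0.4445, -0.168, 0.105]
ee_rot: [0.708, 0.002, 0.707, -0.002]
contact_force: [0.9, -0.3, -0.8]
width: 0.0533
```

Run:
```python
from h import *
d=snap("wrist","w3.png"); s=manip.get_state(); print(s["position"],s["width"],s["contact_force"])
e=snap("side")["img"][190:310,180:340]; im=np.vstack([d["img"][150:400,100:460], cv2.resize(e,(360,270))]); cv2.imwrite("pics/w3.png",cv2.cvtColor(im,cv2.COLOR_RGB2BGR))
```

```text
[ 0.44380396 -0.16757431  0.10420744] 0.053262499160753554 [-0.70030874 -0.1124104  -1.57963117]
```

View pics/w3.png

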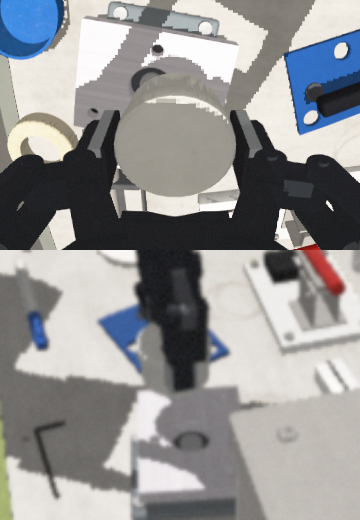

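The pot is held upright between the pads (lower view: it is clear of the housing). Now I'll carry it to the dish.

Request:
step_arm(increments=[{"grip": 0.4, "delta_pos": [0, 0.01, 0.02], "twist": 0}, {"grip": 0.4, "delta_pos": [0.002, 0.02, 0.01], "twist": 0}, {"grip": 0.4, "delta_pos": [0.003, 0.03, 0], "twist": 0}, {"grip": 0.4, "delta_pos": [0.003, 0.035, 0], "twist": 0}, {"grip": 0.4, "delta_pos": [0.003, 0.035, 0], "twist": 0}, {"grip": 0.4, "delta_pos": [0.003, 0.035, 0], "twist": 0}, {"grip": 0.4, "delta_pos": [0.003, 0.035, 0], "twist": 0}, {"grip": 0.4, "delta_pos": [0.003, 0.035, 0], "twist": 0}, {"grip": 0.4, "delta_pos": [0.002, 0.03, 0], "twist": 0}, {"grip": 0.4, "delta_pos": [0, 0.02, 0], "twist": 0}])

```text
clock: 5.85
position: [0.4654, 0.1199, 0.1332]
ee_rot: [0.706, 0.002, 0.708, -0.001]
contact_force: [0.0, 0.4, -1.7]
width: 0.0529
```

Request:
step_arm(increments=[{"grip": 0.4, "delta_pos": [0, 0.014, 0], "twist": 0}, {"grip": 0.4, "delta_pos": [0, 0.007, 0], "twist": 0}, {"grip": 0.4, "delta_pos": [0, 0, -0.02], "twist": 0}, {"grip": 0.4, "delta_pos": [0, 0, -0.03], "twist": 0}, {"grip": 0.4, "delta_pos": [0, 0, -0.03], "twist": 0}, {"grip": 0.4, "delta_pos": [0, 0, -0.015], "twist": 0}, {"grip": 0.4, "delta_pos": [0, 0, 0], "twist": 0}, {"grip": 0.4, "delta_pos": [0, 0, 0], "twist": 0}])

```text
clock: 6.52
position: [0.4652, 0.1376, 0.0384]
ee_rot: [0.706, 0.002, 0.708, -0.002]
contact_force: [0.4, 0.3, -1.1]
width: 0.0526
```

Run:
```python
from h import *
d=snap("wrist"); s=manip.get_state(); print(s["position"],s["width"],s["contact_force"])
e=snap("side"); im=d["img"].copy()
a=np.linspace(0,6.28,60); c=proj(d,np.c_[.4660+.046*np.cos(a),.138+.046*np.sin(a),a*0+.009]); cv2.polylines(im,[np.round(c).astype(int)],True,(255,0,255),1)
im=np.vstack([im[100:400,80:480],cv2.resize(e["img"][120:220,180:313],(400,300))]); cv2.imwrite("pics/w4.png",cv2.cvtColor(im,cv2.COLOR_RGB2BGR))
```

```text
[0.46645094 0.13784326 0.03950671] 0.052759144133720556 [-0.18998874  0.05491175 -0.93825983]
```

View pics/w4.png

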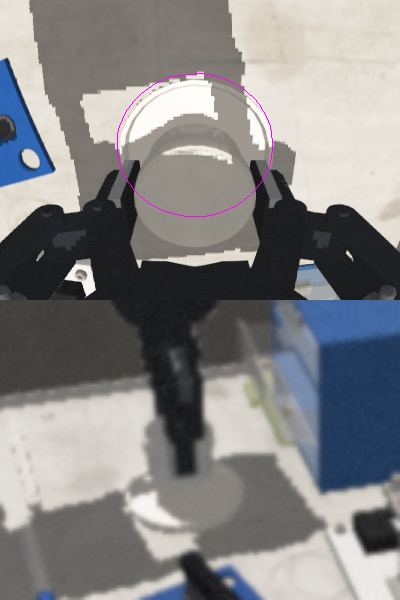

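The predicted dish rim (magenta) lies on the real rim to within about 2 mm, and the pot is centred over it. I'll lower it gently.

Request:
step_arm(increments=[{"grip": 0.4, "delta_pos": [0, 0, -0.01], "twist": 0}, {"grip": 0.4, "delta_pos": [0, 0, -0.008], "twist": 0}, {"grip": 0.4, "delta_pos": [0, 0, -0.004], "twist": 0}, {"grip": 0.4, "delta_pos": [0, 0, -0.002], "twist": 0}, {"grip": 0.4, "delta_pos": [0, 0, 0], "twist": 0}, {"grip": 0.4, "delta_pos": [0, 0, 0], "twist": 0}])

```text
clock: 7.12
position: [0.4664, 0.1382, 0.0157]
ee_rot: [0.707, 0.002, 0.707, -0.002]
contact_force: [0.2, 0.7, -1.4]
width: 0.0533
```

Request:
step_arm(increments=[{"grip": 0.4, "delta_pos": [0, 0, -0.001], "twist": 0}, {"grip": 0.4, "delta_pos": [0, 0, 0], "twist": 0}, {"grip": 0.4, "delta_pos": [0, 0, 0], "twist": 0}])

```text
clock: 7.37
position: [0.4663, 0.1382, 0.0146]
ee_rot: [0.707, 0.002, 0.707, -0.002]
contact_force: [-0.1, -0.9, -0.9]
width: 0.0526
```

Request:
step_arm(increments=[{"grip": 0.4, "delta_pos": [0, 0, -0.001], "twist": 0}, {"grip": 0.4, "delta_pos": [0, 0, 0], "twist": 0}, {"grip": 0.4, "delta_pos": [0, 0, 0], "twist": 0}])

```text
clock: 7.62
position: [0.4664, 0.1383, 0.0137]
ee_rot: [0.707, 0.002, 0.707, -0.002]
contact_force: [-0.3, 0.2, 1.0]
width: 0.0532
```

Request:
step_arm(increments=[{"grip": 0.4, "delta_pos": [0, 0, -0.001], "twist": 0}, {"grip": 0.4, "delta_pos": [0, 0, 0], "twist": 0}, {"grip": 0.4, "delta_pos": [0, 0, 0], "twist": 0}])

```text
clock: 7.87
position: [0.4664, 0.1383, 0.0136]
ee_rot: [0.707, 0.002, 0.707, -0.002]
contact_force: [-2.2, 0.8, 10.5]
width: 0.0532
```

Contact at the expected height. I'll ease off 1 mm, open gradually and retreat straight up.

Request:
step_arm(increments=[{"grip": 0.4, "delta_pos": [0, 0, 0.001], "twist": 0}, {"grip": 0.65, "delta_pos": [0, 0, 0], "twist": 0}, {"grip": 0.7, "delta_pos": [0, 0, 0], "twist": 0}, {"grip": 0.8, "delta_pos": [0, 0, 0], "twist": 0}, {"grip": 0.9, "delta_pos": [0, 0, 0], "twist": 0}, {"grip": 1, "delta_pos": [0, 0, 0], "twist": 0}, {"grip": 1, "delta_pos": [0, 0, 0], "twist": 0}, {"grip": 1, "delta_pos": [0, 0, 0], "twist": 0}])

```text
clock: 8.53
position: [0.4661, 0.1382, 0.0134]
ee_rot: [0.707, 0.002, 0.707, -0.002]
contact_force: [-0.3, 0.5, 0.3]
width: 0.0853
```

Request:
step_arm(increments=[{"grip": 1, "delta_pos": [0, 0, 0.005], "twist": 0}, {"grip": 1, "delta_pos": [0, 0, 0.01], "twist": 0}, {"grip": 1, "delta_pos": [0, 0, 0.02], "twist": 0}, {"grip": 1, "delta_pos": [0, 0, 0.03], "twist": 0}, {"grip": 1, "delta_pos": [0, 0, 0.04], "twist": 0}, {"grip": 1, "delta_pos": [0, 0, 0.04], "twist": 0}, {"grip": 1, "delta_pos": [0, -0.02, 0.01], "twist": -7}, {"grip": 1, "delta_pos": [0, -0.03, 0], "twist": -7}, {"grip": 1, "delta_pos": [0, -0.03, 0], "twist": -7}, {"grip": 1, "delta_pos": [0, -0.03, 0], "twist": -7}])

```text
clock: 9.37
position: [0.4661, 0.0273, 0.1695]
ee_rot: [0.686, 0.175, 0.685, -0.174]
contact_force: [-0.5, -0.6, 0.7]
width: 0.085
```

Request:
step_arm(increments=[{"grip": 1, "delta_pos": [0, -0.02, 0], "twist": -7}, {"grip": 1, "delta_pos": [-0.003, -0.015, 0], "twist": -7}, {"grip": 1, "delta_pos": [-0.003, -0.01, 0], "twist": -7}, {"grip": 1, "delta_pos": [0, 0, -0.02], "twist": -7}, {"grip": 1, "delta_pos": [0, 0, -0.02], "twist": -7}, {"grip": 1, "delta_pos": [0, 0, 0], "twist": -7}, {"grip": 1, "delta_pos": [0, 0, 0], "twist": -2}, {"grip": 1, "delta_pos": [0, 0, 0], "twist": 0}, {"grip": 1, "delta_pos": [0, 0, 0], "twist": 0}])

```text
clock: 10.12
position: [0.4602, -0.0168, 0.1288]
ee_rot: [0.571, 0.417, 0.571, -0.417]
contact_force: [-0.1, -0.4, 1.1]
width: 0.0856
```

Run:
```python
from h import *
d=snap("wrist"); s=manip.get_state(); T=toolT(s); print(s["position"],np.degrees(np.arctan2(T[1,1],T[0,1])))
im=d["img"].copy(); hsv=cv2.cvtColor(im,cv2.COLOR_RGB2HSV)
blue=(hsv[...,0]>100)&(hsv[...,0]<125)&(hsv[...,1]>130)
c,y=np.cos(np.radians(17.35)),np.sin(np.radians(17.35)); Rm=np.array([[c,-y],[y,c]])
def draw(loc,z,col,o=(.460,-.0171)):
    P=np.array(loc)@Rm.T+o; u=proj(d,np.c_[P,np.full(len(P),z)]); cv2.polylines(im,[np.round(u).astype(int)],True,col,1); return u
draw([(.04,.052),(-.04,.052),(-.04,-.052),(.04,-.052)],.005,(255,0,255))
draw([(.007,.04),(-.007,.04),(-.007,-.04),(.007,-.04)],.042,(255,255,0))
for p in blobs(blue,3000):
  h=cv2.convexHull(np.argwhere(p[2])[:,::-1].astype(np.int32)); print(p[0],p[1],cv2.minAreaRect((onplane(d,h[:,0],.005)[:,:2]*1000).astype(np.float32)))
cv2.imwrite("pics/w5.png",cv2.cvtColor(im,cv2.COLOR_RGB2BGR))
```

```text
[ 0.46032435 -0.01682647  0.12883224] 17.759904808124418
[523.47658176 117.95419063] [ 439   16  121  153 4868] ((639.0595092773438, 174.380859375), (172.63658142089844, 173.86251831054688), 20.10161781311035)
[274.93928751 198.45559458] [ 229  144   96  115 7972] ((460.85565185546875, -16.41326904296875), (79.58448791503906, 102.95359802246094), 17.667922973632812)
```

View pics/w5.png

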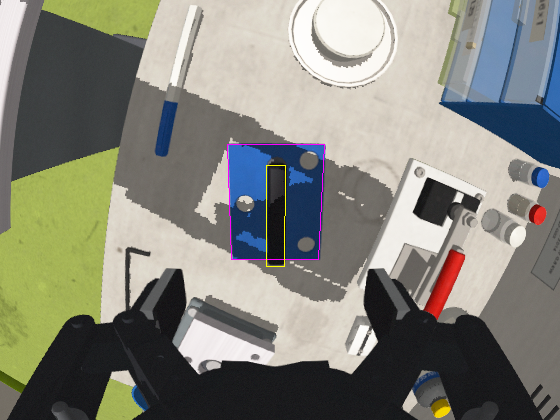

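The overlays match the plate and handle bar to within 1 mm, and the pot stands upright in the dish at (348,30). I'll partly close, descend and grip.

Request:
step_arm(increments=[{"grip": 0.6, "delta_pos": [0.0005, 0.0004, -0.02], "twist": 0}, {"grip": 0.6, "delta_pos": [0, 0, -0.03], "twist": 0}, {"grip": 0.6, "delta_pos": [0, 0, -0.03], "twist": 0}, {"grip": 0.6, "delta_pos": [0, 0, -0.02], "twist": 0}, {"grip": 0.6, "delta_pos": [0, 0, -0.01], "twist": 0}, {"grip": 0.6, "delta_pos": [0, 0, -0.003], "twist": 0}, {"grip": 0.6, "delta_pos": [0, 0, 0], "twist": 0}])

```text
clock: 10.75
position: [0.4604, -0.0163, 0.0151]
ee_rot: [0.571, 0.417, 0.571, -0.417]
contact_force: [-0.0, 1.0, 0.5]
width: 0.051
```

Request:
step_arm(increments=[{"grip": 0.4, "delta_pos": [0, 0, 0], "twist": 0}, {"grip": 0.3, "delta_pos": [0, 0, 0], "twist": 0}, {"grip": 0.2, "delta_pos": [0, 0, 0], "twist": 0}, {"grip": 0.1, "delta_pos": [0, 0, 0], "twist": 0}, {"grip": 0, "delta_pos": [0, 0, 0], "twist": 0}, {"grip": 0, "delta_pos": [0, 0, 0], "twist": 0}, {"grip": 0, "delta_pos": [0, 0, 0], "twist": 0}, {"grip": 0, "delta_pos": [0, 0, 0], "twist": 0}], force=60)

```text
clock: 11.42
position: [0.4616, -0.0165, 0.0166]
ee_rot: [0.572, 0.418, 0.57, -0.417]
contact_force: [-0.3, -0.2, 6.9]
width: 0.0127
```

Request:
step_arm(increments=[{"grip": 0, "delta_pos": [0, 0, 0.005], "twist": 0}, {"grip": 0, "delta_pos": [0, 0, 0.015], "twist": 0}, {"grip": 0, "delta_pos": [0, 0, 0.03], "twist": 0}, {"grip": 0, "delta_pos": [0, 0, 0.03], "twist": 0}, {"grip": 0, "delta_pos": [0, 0, 0.02], "twist": 0}, {"grip": 0, "delta_pos": [0, -0.015, 0.005], "twist": -4}, {"grip": 0, "delta_pos": [-0.002, -0.02, 0], "twist": -4}, {"grip": 0, "delta_pos": [-0.003, -0.025, 0], "twist": -5}, {"grip": 0, "delta_pos": [-0.003, -0.03, 0], "twist": -5}, {"grip": 0, "delta_pos": [-0.002, -0.03, 0], "twist": -5}])

```text
clock: 12.25
position: [0.4498, -0.1369, 0.1207]
ee_rot: [-0.475, -0.523, -0.476, 0.523]
contact_force: [-0.1, -0.3, -2.0]
width: 0.013
```

Request:
step_arm(increments=[{"grip": 0, "delta_pos": [-0.002, -0.025, 0], "twist": -4}, {"grip": 0, "delta_pos": [0, -0.013, 0], "twist": -1.3}, {"grip": 0, "delta_pos": [0, -0.006, 0], "twist": 0}, {"grip": 0, "delta_pos": [0, 0, 0], "twist": 0}, {"grip": 0, "delta_pos": [0, 0, 0], "twist": 0}, {"grip": 0, "delta_pos": [0, 0, 0], "twist": 0}])

```text
clock: 12.75
position: [0.4484, -0.179, 0.1203]
ee_rot: [0.452, 0.544, 0.453, -0.544]
contact_force: [-0.7, 0.5, -2.2]
width: 0.0131
```

Run:
```python
from h import *
d=snap("wrist"); s=manip.get_state(); T=toolT(s); print(s["position"],np.degrees(np.arctan2(T[1,1],T[0,1])),s["width"],s["contact_force"],s["moment"])
print(T[:3,:3].round(4).tolist())
cv2.imwrite("pics/w6.png",cv2.cvtColor(d["img"],cv2.COLOR_RGB2BGR))
```

```text
[ 0.44846213 -0.17900515  0.12037493] -10.503163629432231 0.013120635191259581 [ 0.60044906  0.19799289 -1.64012047] [ 0.02840088  0.01088399 -0.03441701]
[[-0.0005, 0.9832, -0.1823], [0.0009, -0.1823, -0.9832], [-1.0, -0.0006, -0.0008]]
```

View pics/w6.png

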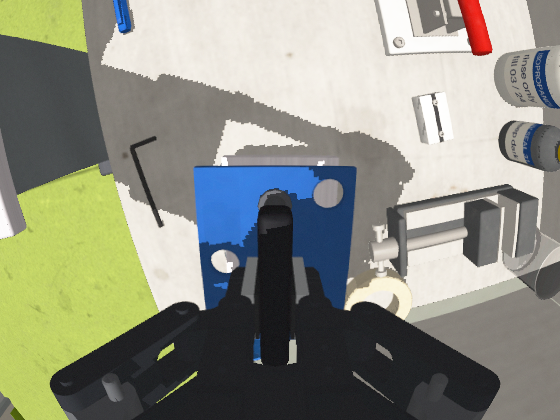

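The plate is held; hole 0 shows at (328,193) and hole 2 at (224,262). I'll measure the plate relative to the tool here, including its tilt.

```bash
cat >> h.py <<'E'
def bluemask(im):
    hsv=cv2.cvtColor(im,cv2.COLOR_RGB2HSV); return (hsv[...,0]>100)&(hsv[...,0]<125)&(hsv[...,1]>120)
def fitcircle(P):
    A=np.c_[2*P,np.ones(len(P))]; x=np.linalg.lstsq(A,(P**2).sum(1),rcond=None)[0]; return x[:2],np.sqrt(x[2]+x[:2]@x[:2])
E
cat > meas.py <<'E'
from h import *
from scipy.optimize import least_squares
d=snap("wrist"); s=manip.get_state(); T=toolT(s); im=d["img"]
m=bluemask(im); b=max(blobs(m),key=lambda t:t[1][4]*(abs(t[0][0]-275)<60)); m=b[2]
zt=s["position"][2]-.0158+.005
top=[];L=[];Rr=[]
for u in range(215,340,4):
    c=np.flatnonzero(m[100:250,u]); top.append((u,100+c[0]-.5))
for v in range(185,285,4):
    c=np.flatnonzero(m[v]); L.append((c[0]-.5,v)); Rr.append((c[-1]+.5,v))
def ln(pts):
    P=onplane(d,pts,zt)[:,:2]; l=cv2.fitLine(P.astype(np.float32),cv2.DIST_HUBER,0,1e-4,1e-4).ravel(); return l[:2],l[2:]
(tv,tp),(lv,lp),(rv,rp)=ln(top),ln(L),ln(Rr)
ang=lambda v:np.degrees(np.arctan2(v[1],v[0]))
print("tool",np.round(s["position"],4),"yaw",ang(T[:2,1]),"edges",ang(tv),ang(lv),ang(rv),"width",abs(np.cross(lv,rp-lp)))
X=lambda p,v,q,w:p+v*np.cross(q-p,w)/np.cross(v,w)
c1,c2=X(tp,tv,lp,lv),X(tp,tv,rp,rv); yaw=np.arctan2(*(c2-c1)[::-1]); Rm=np.array([[np.cos(yaw),-np.sin(yaw)],[np.sin(yaw),np.cos(yaw)]])
ctr=(c1+c2)/2-Rm@[0,.052]; print("centre from corners",ctr,"yaw",np.degrees(yaw),"len",np.hypot(*(c2-c1)))
E
cat > m1.py <<'E'
exec(open("meas.py").read())
n=(~m).astype(np.uint8); hull=np.zeros(m.shape,np.uint8); hull[170:300,205:350]=1
for c,st,k in blobs((n>0)&(hull>0),150,2500):
    print("blob",c.round(1),st, (Rm.T@(onplane(d,c,zt-.0025)[0,:2]-ctr)).round(4))
E
python3 -W ignore m1.py
```

```text
tool [ 0.4486 -0.1791  0.1204] yaw -10.49938143954489 edges -10.592453 79.70554 79.32602 width 0.07918865
centre from corners [ 0.44741875 -0.17852577] yaw -10.592452 len 0.079423785
blob [328. 193.] [313 179  31  29 711] [0.0268 0.0378]
```

Request:
step_arm(increments=[{"grip": 0, "delta_pos": [0.001, -0.003, -0.005], "twist": 0}, {"grip": 0, "delta_pos": [0.0007, -0.0023, -0.015], "twist": 0}, {"grip": 0, "delta_pos": [0, 0, -0.015], "twist": 0}, {"grip": 0, "delta_pos": [0, 0, -0.007], "twist": 0}, {"grip": 0, "delta_pos": [0, 0, -0.003], "twist": 0}, {"grip": 0, "delta_pos": [0, 0, 0], "twist": 0}, {"grip": 0, "delta_pos": [0, 0, 0], "twist": 0}])

```text
clock: 13.43
position: [0.4507, -0.1857, 0.0757]
ee_rot: [0.452, 0.544, 0.452, -0.544]
contact_force: [0.0, -0.2, -1.6]
width: 0.0133
```

```bash
python3 -W ignore - <<'E'
exec(open("m1.py").read())
a=cv2.resize(im[160:300,190:365],(800,640),interpolation=cv2.INTER_CUBIC)[:400]
e=snap("side"); f=snap("scene")
b=np.hstack([cv2.resize(e["img"][230:310,225:305],(400,200+200)),cv2.resize(f["img"][225:305,240:320],(400,400))])[:200+0] if 0 else np.hstack([cv2.resize(e["img"][240:300,220:310],(400,200)),cv2.resize(f["img"][230:290,240:330],(400,200))])
a=cv2.resize(im[160:290,190:365],(536,398),interpolation=cv2.INTER_CUBIC); a=np.hstack([a,np.zeros((398,264,3),np.uint8)])
cv2.imwrite("pics/w7.png",cv2.cvtColor(np.vstack([a,b]),cv2.COLOR_RGB2BGR))
E
```

```text
tool [ 0.4509 -0.1859  0.076 ] yaw -10.589289868489722 edges -10.683433 79.51553 79.40233 width 0.07909553
centre from corners [ 0.44964847 -0.18521051] yaw -10.683436 len 0.079165734
blob [328.  193.2] [313 179  31  29 700] [0.0269 0.0377]
```

View pics/w7.png

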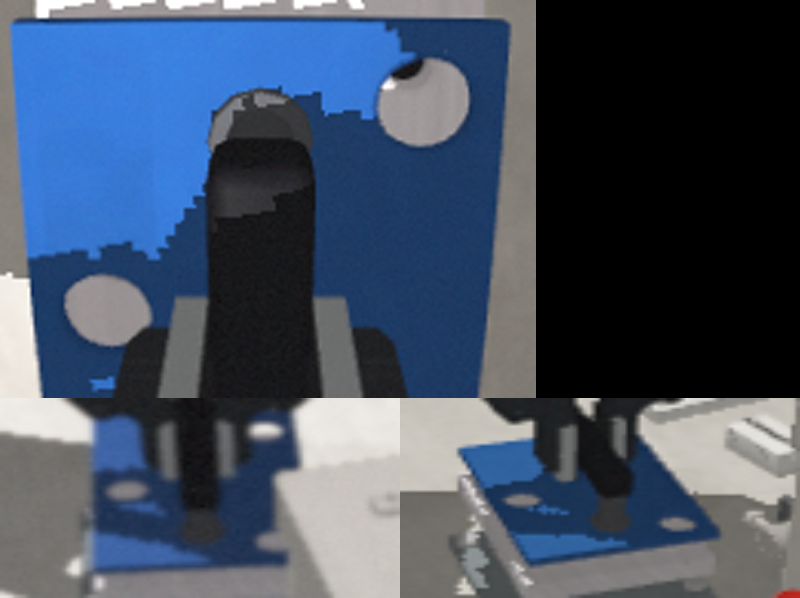

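Through hole 0 the thread's dark arc shows at crop (405,70), i.e. raw pixel (322,183). The plate hangs level above the flange in the two outside views. Next I'll compare the visible arc with where the thread should appear if aligned.

```bash
cat > m2.py <<'E'
exec(open("m1.py").read())
zu=zt-.005
u0,v0=328,193
sub=im[v0-18:v0+18,u0-18:u0+18].max(axis=2); print(np.array2string(sub[0:16:1,4:30:1],max_line_width=200))
a=np.linspace(0,2*np.pi,16,endpoint=False); C=.004*np.c_[np.cos(a),np.sin(a)]
aligned=ctr+Rm@[.027,.038]; ye=np.radians(-10.63); Rh=np.array([[np.cos(ye),-np.sin(ye)],[np.sin(ye),np.cos(ye)]])
hh=np.array([.44908,-.18378])+Rh@[.027,.038]
for nm,o in(("aligned",aligned),("housing est",hh)):
    print(nm,o,"px",proj(d,[[*o,.045]])[0].round(1),"lo/hi",proj(d,np.c_[o+C,np.full(16,.045)]).min(0).round(1),proj(d,np.c_[o+C,np.full(16,.045)]).max(0).round(1))
print("hole0 underside centre px",proj(d,[[*aligned,zu]]),"top",proj(d,[[*aligned,zt]]),"cam",d["T"][:3,3])
E
python3 -W ignore m2.py
```

```text
tool [ 0.4509 -0.186   0.0761] yaw -10.59730428692956 edges -10.706976 79.49604 79.397064 width 0.07926961
centre from corners [ 0.44991822 -0.18553144] yaw -10.7069845 len 0.079331234
blob [328.  193.2] [313 179  31  29 703] [0.0269 0.0377]
[[212 212 213 211 211 174 101 100 102 102 101 101 102  99 102 101 101 104 103 105 102 101 102 103 103 103]
 [212 213 211 210 211 200 153 148 183 181 142 100 102 102 103 101 100 103 101 103 104 110 103 103 103 104]
 [210 211 211 211 211 208 199 195 207 208 161 102 100  99  99  97  97  99  99 101 101 108 103 104 104 101]
 [211 210 210 210 208 210 208 208 208 198 151  94  92  91  95  97 101  94  93  95  96  99 100 101 104 101]
 [211 210 209 210 210 212 203 190 168 134 106  71  68  76 106 120 128 127 121 120 106  95  95  97 100 100]
 [211 210 209 210 212 202 179 162 137  78  46  41  35  80 122 132 145 148 145 143 139 132 125 105  94  97]
 [210 209 210 206 189 166 144 100  72  42  26  28  38 106 133 135 145 148 152 152 157 158 150 140 113  93]
 [211 211 204 180 154 118  76  42  24  27  23  27  74 123 136 136 146 148 152 154 156 158 160 160 142 120]
 [
[... 460 characters left out ...]
141 141 143 142 143 150 156 154 158 157 154 155 156 157 160 159 156 157]
 [155 160 177 170 165 151 148 145 144 146 147 151 153 157 156 157 158 154 154 153 156 159 161 161 158 156]
 [156 160 161 159 157 156 155 157 157 155 154 153 158 158 158 159 159 154 153 155 154 158 161 159 156 153]
 [156 160 159 158 159 158 159 160 159 157 154 157 161 162 162 159 157 155 154 152 155 159 160 161 156 154]]
aligned [ 0.48350803 -0.15320925] px [323.1 184.5] lo/hi [316.  177.5] [330.1 191.4]
housing est [ 0.48262636 -0.1514127 ] px [321.1 181.7] lo/hi [314.  174.7] [328.1 188.6]
hole0 underside centre px [[327.44598184 191.32670756]] top [[329.03339744 193.82253309]] cam [ 0.4643613  -0.10880096  0.2189754 ]
```

```bash
python3 -W ignore - <<'E' | tail -4
exec(open("m2.py").read())
pts=[(327,180),(326.65,181),(326.1,182),(325.1,183),(323.6,184),(322,184.63),(321,184.72),(320,184.72),(319,184.7),(318,184.4)]
P=onplane(d,pts,.045)[:,:2]
r=least_squares(lambda c:np.hypot(*(P-c).T)-.004,hh); print("fixed-r",r.x,r.fun.round(5)); print("free",fitcircle(P))
dl=r.x-aligned; print("move",dl,"tool",s["position"],"z under",zu, "thread2 px if aligned",proj(d,[[*(ctr+Rm@[-.027,0]),.045]]),"hole2",proj(d,[[*(ctr+Rm@[-.027,0]),zt]]))
E
```

```text
fixed-r [ 0.48249534 -0.14910032] [-7.e-05 -1.e-05  5.e-05  3.e-05  2.e-05  3.e-05 -2.e-05 -4.e-05  1.e-05
 -2.e-05]
free (array([ 0.48255808, -0.14931339]), np.float64(0.0038060648746389408))
move [-0.00090182  0.00408181] tool [ 0.450758   -0.1859141   0.07605528] z under 0.06025528091777715 thread2 px if aligned [[228.35679212 247.62776446]] hole2 [[223.4612977  263.10340521]]
```

Request:
step_arm(increments=[{"grip": 0, "delta_pos": [-0.0004, 0.002, -0.001], "twist": 0}, {"grip": 0, "delta_pos": [-0.0005, 0.002, -0.001], "twist": 0}, {"grip": 0, "delta_pos": [0, 0, -0.001], "twist": 0}, {"grip": 0, "delta_pos": [0, 0, -0.001], "twist": 0}, {"grip": 0, "delta_pos": [0, 0, 0], "twist": 0}, {"grip": 0, "delta_pos": [0, 0, 0], "twist": 0}, {"grip": 0, "delta_pos": [0, 0, 0], "twist": 0}])

```text
clock: 14.27
position: [0.4495, -0.1817, 0.0714]
ee_rot: [0.452, 0.544, 0.452, -0.544]
contact_force: [-0.8, -0.2, -2.0]
width: 0.0131
```

```bash
python3 -W ignore - <<'E' 
exec(open("m2.py").read())
print(s["contact_force"],s["qd"].round(4))
v=im.copy()
for q in([.027,.038],[-.027,0]):
    o=ctr+Rm@q
    for z,r,col in((.045,.004,(255,0,255)),(zt,.008,(255,255,0)),(zu,.008,(0,255,0))):
        A=np.linspace(0,6.28,60); c=proj(d,np.c_[o+r*np.c_[np.cos(A),np.sin(A)],np.full(60,z)])
        big=((c-[190,160]+.5)*4.57-.5); q_=np.round(big).astype(int)
        if 'B' not in globals(): B=cv2.resize(v[160:290,190:365],(800,594),interpolation=cv2.INTER_CUBIC)
        cv2.polylines(B,[q_],True,col,1)
cv2.imwrite("pics/w8.png",cv2.cvtColor(B,cv2.COLOR_RGB2BGR))
E
```

```text
tool [ 0.4495 -0.1818  0.0715] yaw -10.606588714128147 edges -10.697961 79.68128 79.38211 width 0.07924651
centre from corners [ 0.44839281 -0.1812266 ] yaw -10.697966 len 0.079432845
blob [327.9 193. ] [313 179  31  29 714] [0.0269 0.0378]
[[212 212 212 210 211 175 100 103 102 102 100 100 100 101 101 101 103 103 103 102 104 102 104 103 102 104]
 [212 212 211 210 209 199 154 104 102 102 102 101 101 100 103 102 102 102 102 102 102 108 103 102 103 104]
 [213 210 211 211 210 208 199 183 182 184 144 100 101  99  99  96  99  97  99 100 100 109 102 103 103 102]
 [211 210 210 210 209 211 209 207 208 198 150  94  93  96  94  99 102  94  97  95  97  98 100 102 104 104]
 [209 210 211 212 209 210 200 192 183 168 142 115 123 133 139 141 139 135 128 124 105  96  94  98  99 101]
 [210 212 210 211 210 202 178 161 160 156 151 147 151 158 162 162 158 161 154 152 141 134 124 103  95  98]
 [213 211 211 207 189 166 193 202 155 155 160 161 161 162 163 160 160 160 162 164 160 160 148 136 112  96]
 [211 210 203 181 174 223 251 246 160 161 159 159 157 153 150 151 152 157 162 163 164 159 158 157 139 119]
 [2
[... 547 characters left out ...]
55 253 157 144 102  31  29  23  27  27  27  29  25  26  22  87 125 134 147 148 153 151 155]
 [155 223 255 255 255 251 134  77  28  26  25  27  27  23  24  26  24  27 109 133 134 144 147 152 153 154]
 [156 224 255 255 255 249 130  50  19  24  24  23  27  25  28  26  27  64 121 136 135 144 148 151 152 156]]
aligned [ 0.48197754 -0.14889912] px [324.3 186.5] lo/hi [317.  179.3] [331.5 193.5]
housing est [ 0.48262636 -0.1514127 ] px [326.1 190.7] lo/hi [318.9 183.6] [333.3 197.7]
hole0 underside centre px [[327.34344283 191.35216408]] top [[328.91370509 193.84496894]] cam [ 0.46313072 -0.10465171  0.21427904]
[-0.30688703  0.20941743 -0.77731793] [ 0.0007 -0.     -0.0011 -0.0006  0.0021  0.0008]
```

View pics/w8.png

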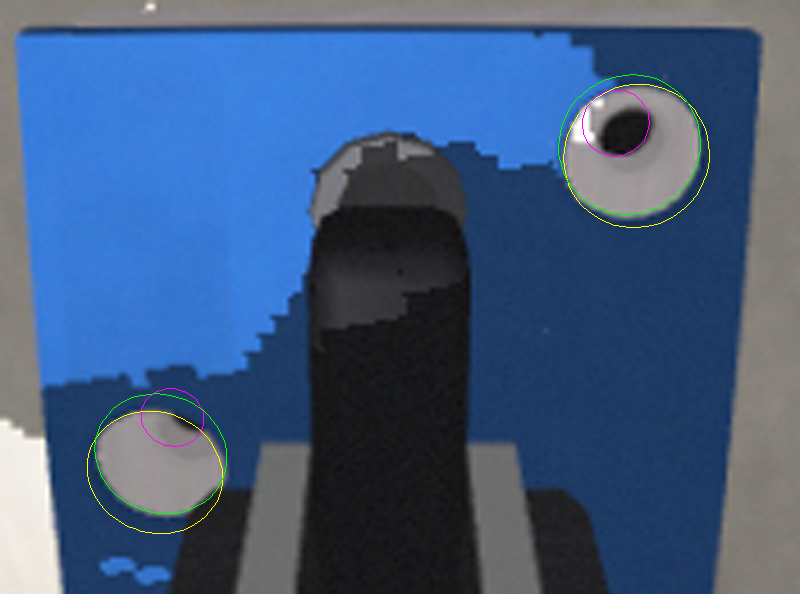

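Thread 0 is now whole through hole 0: its dark disc is at crop (625,131), against an ideal of (616,123). The hole rims match the model well. Thread 2 shows only partly at (188,422) because of the oblique view, so I'll re-derive the threads from the earlier clean images to check yaw.

```bash
python3 -W ignore - <<'E' 
from h import *
d=snap("wrist"); mount=np.array(d["mount"])
def cen(g,u,v,w=8,thr=75):
    r=g[v-w:v+w+1,u-w:u+w+1].astype(float); W=np.clip(thr-r,0,None); yy,xx=np.mgrid[v-w:v+w+1,u-w:u+w+1]; return ((W*xx).sum()/W.sum(),(W*yy).sum()/W.sum()),(W>0).sum(),r
own={0:(.027,.038),1:(.027,-.038),2:(-.027,0)}
for fn,off,pos,pts in(("w2.png",(0,0),[.44212,-.16263,.13744],{1:(195,248),2:(250,191)}),("w3.png",(100,150),[.4438,-.1676,.1042],{1:(193,261),2:(257,198)})):
    g=cv2.imread("pics/"+fn).max(axis=2); q=dict(d); q["T"]=toolT(dict(ee_rot=[.7071,.0018,.7071,-.0018],position=pos))@mount; X={}
    for k,(u,v) in pts.items():
        c,n,r=cen(g,u-off[0],v-off[1]); c=np.array(c)+off; X[k]=onplane(q,c,.045)[0,:2]; print(fn,k,c.round(1),n,X[k].round(4))
    e=X[2]-X[1]; f=np.array([-.054,.038]); yaw=np.arctan2(e[1],e[0])-np.arctan2(f[1],f[0]); R2=np.array([[np.cos(yaw),-np.sin(yaw)],[np.sin(yaw),np.cos(yaw)]])
    print("len",np.hypot(*e),.06603,"yaw",np.degrees(yaw),"centre",(X[1]+X[2])/2-R2@[0,-.019])
g=d["img"].max(axis=2); c,n,r=cen(g,326,188); print("T0 now",c,n,onplane(d,c,.045),onplane(d,c,.042))
print(np.array2string(g[244:262,210:246],max_line_width=250))
E
```

```text
w2.png 1 [195.6 247.6] 18 [ 0.4693 -0.2276]
w2.png 2 [250.1 191. ] 25 [ 0.4229 -0.1817]
len 0.06523139578815022 0.06603 yaw -9.493665490594791 centre [ 0.44923712 -0.18591999]
w3.png 1 [194.  260.2] 17 [ 0.4659 -0.2256]
w3.png 2 [257.3 198.5] 51 [ 0.4213 -0.1796]
len 0.06408572346475848 0.06603 yaw -10.786654479076104 centre [ 0.44716148 -0.18392572]
T0 now (np.float64(326.40478752017214), np.float64(188.51721355567508)) 88 [[ 0.48298635 -0.15030756  0.045     ]] [[ 0.48333809 -0.15111542  0.042     ]]
[[103 101 102 101 103 102 103 103 119 165 165 166 150 101 102 103 101 101 100 102  99 100 101 100 101 102 100 101  99 100 102 101 100 101 102 102]
 [102 102 101 101 103 103 103 103 101 104 101 101 101 101 102 101 100 101 103 101 100 100 100 100 101 101 101 102 102 101 102 101 102 101 104 101]
 [103 102 101 102 103 102 102 102 102 101 101 101  99 102 101 102 103 101 101 103 101 101 103 101 101 103 104 104 102  99 100 101 100 101 101 101]
 [103 100 102 102 103 104 103 100 101 101 100  99 101 102  99 102 101 101 101 102 102 100 101 100 102 103 103 103 103 102 101 100 100 103 101 102]
 [10
[... 1354 characters left out ...]
55 155 155 153 156 153 150 147 139 135 137 137 138 138 138 138 135 134 127 108  97 100 102 101 101 101 101 102]
 [ 91 123 147 152 150 153 154 156 154 155 157 155 155 155 151 151 147 140 137 137 137 137 135 135 136 134 136 121 103  99 101 102 103 101 101 101]
 [ 90 137 155 151 152 151 153 154 154 154 155 155 154 156 154 152 150 147 142 139 136 138 135 136 139 142 144 138 112  98 100 103 100 101 101 100]
 [ 89 133 156 151 149 150 153 155 155 154 155 156 154 155 155 153 150 149 147 146 144 144 144 145 146 149 147 149 129 105 100 104 101 104 104 101]
 [ 86 108 140 150 151 150 152 153 154 154 154 154 155 156 154 154 152 151 150 149 149 149 150 151 150 151 149 152 135 109  98 104 102 104 104 102]]
```

Numerically, each thread's mouth is the grey-plus-dark disc (14.5 px wide, so 8 mm). For thread 0 it is centred near (327.3,189.1) against an ideal of (324.3,186.5). For thread 2 it is near (231,252) against (227.2,250.9). Both say the plate should move about 1.9 mm along its +x and 1.1 mm along its -y.

Request:
step_arm(increments=[{"grip": 0, "delta_pos": [0.0008, -0.0007, 0], "twist": 0}, {"grip": 0, "delta_pos": [0.0008, -0.0007, 0], "twist": 0}, {"grip": 0, "delta_pos": [0, 0, 0], "twist": 0}, {"grip": 0, "delta_pos": [0, 0, 0], "twist": 0}, {"grip": 0, "delta_pos": [0, 0, 0], "twist": 0}])

```text
clock: 14.78
position: [0.4511, -0.1831, 0.0715]
ee_rot: [0.452, 0.544, 0.452, -0.544]
contact_force: [-0.1, 0.6, -0.6]
width: 0.0131
```

```bash
cat > m3.py <<'E'
exec(open("meas.py").read())
g=cv2.GaussianBlur(im,(3,3),0).max(axis=2)
print("force",s["contact_force"])
for k,q in((0,(.027,.038)),(2,(-.027,0))):
    o=ctr+Rm@q; c=proj(d,[[*o,.045]])[0]; A=np.linspace(0,2*np.pi,90,endpoint=False); D=np.c_[np.cos(A),np.sin(A)]
    vis=np.ones(g.shape,np.uint8)
    for z in(zt,zt-.005):
        t=np.zeros(g.shape,np.uint8); cv2.fillPoly(t,[np.round(proj(d,np.c_[o+.0077*D,np.full(90,z)])).astype(np.int32)],1); vis&=t
    vis=cv2.erode(vis,np.ones((3,3)))
    for nm,th in(("dark",85),("mouth",145)):
        mk=((g<th)&(vis>0)).astype(np.uint8); bl=blobs(mk)
        if not bl: print(k,nm,"none"); continue
        mk=max(bl,key=lambda t:t[1][4])[2].astype(np.uint8)
        # edge pixels that border visible lighter pixels, not the plate hole's own rim
        inner=cv2.erode(vis,np.ones((3,3))); E=np.argwhere((cv2.dilate(mk,np.ones((3,3),np.uint8))>mk)&(inner>0))[:,::-1]
        P=onplane(d,E,.045)[:,:2]; r=least_squares(lambda x:np.hypot(*(P-x[:2]).T)-x[2],[*o,.004],loss="soft_l1",f_scale=3e-4)
        f=least_squares(lambda x:np.hypot(*(P-x).T)-.0043,o,loss="soft_l1",f_scale=3e-4)
        print(k,nm,mk.sum(),len(E),"r",r.x[2].round(5),"off(own)",(Rm.T@(r.x[:2]-o)).round(4),"fixed-r off",(Rm.T@(f.x-o)).round(4),"rms",np.sqrt((r.fun**2).mean()).round(5))
    u,v=np.round(c).astype(int); print(np.array2string(g[v-10:v+14,u-11:u+18],max_line_width=200))
E
python3 -W ignore m3.py
```

```text
tool [ 0.4511 -0.1831  0.0715] yaw -10.604597954519546 edges -10.697088 79.4991 79.382576 width 0.07925215
centre from corners [ 0.45002346 -0.18263391] yaw -10.697081 len 0.07932455
force [ 0.03523081  0.40065759 -1.12667188]
0 dark 87 33 r 0.00362 off(own) [-0.0007  0.0004] fixed-r off [-0.0013  0.0011] rms 0.00028
0 mouth 175 40 r 0.00467 off(own) [-0.     -0.0004] fixed-r off [ 0.0003 -0.0007] rms 0.00025
[[212 212 212 212 211 210 206 185 146 112 102 102 101 101 101 101 101 100 101 102 102 104 105 103 102 102 103 103 103]
 [212 212 211 211 210 210 208 197 163 128 116 113 106 100  98  98  99  99  99 100 101 102 104 103 102 102 102 103 102]
 [212 212 211 211 210 209 209 200 174 153 148 139 120 107 105 107 109 110 108 105 104 101 100 100 101 102 103 103 102]
 [212 212 212 211 210 209 206 194 177 166 162 152 135 125 127 132 135 135 131 126 120 112 106 103 100 100 101 103 103]
 [212 211 211 210 209 203 194 184 176 166 151 139 133 132 137 146 152 154 151 146 141 133 126 119 110 102 100 102 103]
 [211 211 210 207 200 189 182 181 179 158 125 104 102 108 118 132 146 155 157 157 154 150 14
[... 4431 characters left out ...]
155 155 155 154 152 151 149 147 146 146 145 146 147 149 150 151 151 149 137 120 105 101 101 102 102 101]
 [155 155 155 155 155 155 154 153 152 151 150 150 150 150 149 150 151 151 152 152 152 144 129 110 102 102 102 103 102]
 [155 155 155 155 155 155 154 153 152 152 151 151 151 151 151 151 151 152 152 152 153 148 134 114 103 101 102 103 103]
 [155 155 155 155 155 155 154 153 152 151 152 152 151 152 152 152 152 152 152 153 154 150 137 118 104 101 103 104 104]
 [155 154 154 155 155 155 154 153 152 152 152 152 152 152 152 152 152 152 152 153 153 150 138 120 105 101 102 104 104]
 [155 154 155 155 155 155 154 153 152 152 152 152 152 152 152 152 152 152 152 152 153 149 137 118 103 100 102 103 104]]
```

The mouth fits agree: thread 0 is off by (0.0, -0.4) mm and thread 2 by (0.3, -0.6) mm in the plate's axes. The yaw error is about 0.2° and the plate's edges are parallel to within about 0.2°, so it is level. I'll make one small trim, settle and re-check.

Request:
step_arm(increments=[{"grip": 0, "delta_pos": [0, -0.0005, 0], "twist": 0}, {"grip": 0, "delta_pos": [0, 0, 0], "twist": 0}, {"grip": 0, "delta_pos": [0, 0, 0], "twist": 0}, {"grip": 0, "delta_pos": [0, 0, 0], "twist": 0}, {"grip": 0, "delta_pos": [0, 0, 0], "twist": 0}, {"grip": 0, "delta_pos": [0, 0, 0], "twist": 0}])

```text
clock: 15.33
position: [0.4511, -0.1836, 0.0715]
ee_rot: [0.452, 0.544, 0.452, -0.544]
contact_force: [-0.3, 1.1, -1.2]
width: 0.0128
```

```bash
python3 -W ignore m3.py | grep -v "\[\|^ " ; python3 -W ignore m3.py | grep -E "off|tool|centre|force"
python3 - <<'E'
from h import *
# pot check: bright lid blob in scene/side against its expected spot
for n in("scene","side"):
    d=snap(n); print(n,"lid px expected",proj(d,[[.4664,.1383,.039]])[0].round(1)); u,v=proj(d,[[.4664,.1383,.039]])[0].astype(int)
    g=d["img"].min(axis=2)[v-14:v+22,u-28:u+29]; c=cv2.connectedComponentsWithStats((g>205).astype(np.uint8)); i=1+np.argmax(c[2][1:,4]); print(c[2][i],c[3][i]+[u-28,v-14])
print(manip.get_state()["qd"].round(4))
E
```

```text
2 dark none
tool [ 0.4511 -0.1836  0.0715] yaw -10.59926489600376 edges -10.698763 79.49818 79.38169 width 0.0792423
centre from corners [ 0.45002956 -0.18312443] yaw -10.69876 len 0.07931465
force [ 0.14372473  0.50795553 -1.976944  ]
0 dark 87 29 r 0.00374 off(own) [-0.0009  0.001 ] fixed-r off [-0.0013  0.0016] rms 0.00028
0 mouth 162 38 r 0.00452 off(own) [0.0001 0.    ] fixed-r off [ 0.0003 -0.0002] rms 0.00023
2 mouth 61 21 r 0.00514 off(own) [0.0006 0.0001] fixed-r off [ 0.0002 -0.0008] rms 0.00025
scene lid px expected [223. 193.]
[ 20  11  19   9 131] [222.81679389 193.3129771 ]
side lid px expected [238.6 172.8]
[  0   0  25  36 754] [220.9933687  174.91511936]
[-0.0003 -0.0004  0.001  -0.0012  0.0024 -0.0006]
```

The plate is aligned to well under a millimetre and still, and the wrist carries only its weight. The scene camera finds the pot's lid where an upright pot should be, so I'm handing in.

```bash
python3 -c "
from rig import manip
print(manip.sign_off())"
```

```text
the job is handed in; nothing more can be done
None
```

I moved the grease pot off the housing and stood it in the white dish. Then I lifted the cover plate by its handle, and it was still held over the housing when I handed in at about 15.5 s. The hand-in reports no verdict.

**Plate:**
- **Alignment:** the underside is about 10.5 mm above the sealing face (±1 mm). The mouths of threads 0 and 2 fit within about 0.6 mm of their hole centres, and yaw is within about 0.2°.
- **Level and still:** the plate's edges are parallel to within about 0.2°, joint speeds are near zero, and the wrist carries only the plate's weight.

**Pot:** it stood upright after release. In the last check the scene camera found the lid within 0.5 px of where an upright pot's should be.

**Checks that failed or disagreed:**
- Thread 0's dark core sits 1.3 mm off its mouth fit. I took that as the hole's depth seen at an angle and trusted the mouth.
- Thread 2 is only partly visible from the tilted wrist view, and hole 1 is hidden behind the gripper, so I placed it from the known pattern.
- Earlier housing estimates from other viewpoints scattered by 2 to 3 mm, so I used the close view through the holes instead.
- The final side-camera pot check latched onto the bright background, so it says nothing either way.
- I did not check the tape roll and fixture block again at the end; no move went near either one.

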